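# Index the inspection camera over the loaded nest

## Task

With a fingertip hooked under the pull ring, lift the spring index pin, swing the camera arm one hole over so that the camera stands above the nest with the green circuit board, and let the ring down so that the pin drops fully home in that hole. Bear only on the inside of the ring, gently, without gripping or pinching it, and leave the board, the cover plate and the loose things lying about undisturbed.

Things in the scene. Friction and masses are not known exactly. Their poses are not given: they have to be found in the camera images.
- fixture: Camera fixture, fixed to the bench: dark base board 350 x 380 x 20 mm (local x -90 to 260 mm) with a steel pivot post near the robot. Origin on the bench top, on the arm's vertical pivot axis; x points away from the robot, from the pivot to the nests' side, y left, z up. Two black nests (rims 32 mm above the bench) are centred at local (172, 80) and (172, -80) mm
- swing (a joint): Turn of the swing arm about the pivot, rad, positive counter-clockwise from above: 0 in the middle hole, +-0.436 (25 degrees) in the next holes, then +-0.873; play +-0.007, stops at +-1.0. At +0.436 the camera is over the left (+y) nest. Locked while the pin is in a hole, else it stays where left (friction 0.15 N m)
- pin (a joint): Lift of the spring index pin, m: 0 fully home, 0.010 with its tip clear of the plate (or resting on the plate between holes), stop at 0.022. Pushed down by a spring, about 5.4 N at 0 and 7.8 N at 0.020, and 0.8 N weight. Its 10 mm round-nosed tip snaps into a hole when within about 3 mm of it
- ring (a point): Centre of the round steel pull ring on the pin, 150 mm above the bench when home, 120 mm from the pivot; moves with arm and pin. It stands upright, square to the arm: this point's x axis, pointing along the arm away from the pivot, runs through the opening; z up. 52 mm inside and 73 mm outside diameter, 7 mm thick: the underside of its top is 26 mm above this point
- lens (a point): Centre of the camera's lens face under the far end of the arm, 190 mm from the pivot, 60 mm above the bench; the camera is a black cylinder 42 mm wide, top 124 mm above the bench. The arm is an aluminium bar 30 mm wide, 78 to 90 mm above the bench, from the pivot (hub top 110 mm above the bench) past the pin to the camera
- board: Green circuit board 72 x 62 x 4 mm with a copper coil, capacitors and a white connector on it (18 mm high in all), loose in one of the two nests. Origin at the centre of its underside
- blank: Plain aluminium cover plate 72 x 62 x 6 mm with an 8 mm high, 12 mm wide steel knob, loose in the other nest. Origin at the centre of its underside
- capacitor: Bystander: black cylinder 25 mm wide, 40 mm high, standing on the base board. Origin at the centre of its underside
- coil: Bystander: copper coil 44 mm wide, 20 mm high, lying on the base board. Origin at the centre of its underside
- partsbin: Bystander: grey open plastic bin 100 x 80 x 45 mm on the bench. Origin at the centre of its underside
- screwdriver: Bystander: screwdriver 180 mm long lying on the bench
- middle_hole (a point): Middle hole of the fixed aluminium index plate, an arc beyond the pivot: its mouth, at local (120, 0, 75) mm of the fixture. The plate has five 12 mm square holes on a 120 mm radius about the pivot, 25 degrees apart, two on either side of this one. The pin starts in the middle hole
- rim: The outer part of the pull ring: its outside edge and its flat faces, 7 mm thick, from 29.5 mm radius outwards. The inner edge, a bead 5 mm thick, is where a hooked fingertip bears. (Origin: on the pin's axis, 72 mm below the ring's centre.)

How it is judged:
By the outcome, as a careful person would: the job done as asked, in the order asked, and still so for the second after the job is handed in, with the robot touching nothing.
It also fails if it takes over 48 s, if anything falls off the work surface, if the arm or the gripper's body presses on something with over 40 N, if the wrist force passes 120 N, or if a joint passes its speed limit or range.

## Robot

A 7-joint arm with a two-finger parallel gripper is mounted at the origin on the work surface. World frame = base frame: x ahead of the robot, y to its left, z up, the work surface at z = 0. Lengths are in mm, angles in rad, forces in N, time in s.
With the tool pointing down it reaches from about 425 to 950 mm from the base axis. Payload 16.7 kg.
Tool frame: the origin (TCP) lies midway between the tips of the shut fingers; the grasp point (between the pads) lies 19 mm behind it (ctrl.grasp_offset is the distance from the TCP to the grasp point, in mm); z points along the fingers, y is the direction in which the jaws open and shut (so a half turn about z gives the same grasp; the last joint's range is limited). The gripper opens to 94 mm and grips with 3 to 60 N. Pads are 16 mm wide; open, the fingers measure 119 mm over their backs; the gripper's body (75 mm by 177 mm) begins 78 mm behind the grasp point.
Start: joints at [1.196, 0.426, 0.074, 1.606, -0.034, 1.111, -0.067], TCP at [150.436, -657.984, 205.467] pointing down, gripper open.
Joint ranges: [-2.85, 2.85], [-0.5, 2.14], [-1.23, 1.37], [0.21, 2.46], [-1.02, 4.16], [0.16, 2.05], [-2.73, 2.73]. Speed limits (rad/s): [1.89, 1.89, 2.39, 2.39, 3.01, 3.01, 3.01].

## Interface

Orientations are given as a unit quaternion [x, y, z, w].
In Python, from cell import ctrl, viewer gives the robot as it stands.
- The arm moves only by the tool apply_moves, never from a script. Its argument "increments" is a list of rows, each a list of 6 numbers: the shift along the tool's x, y, z in cm, then the turn, a rotation vector about the tool's x, y, z in degrees. A call has 1 to 12 rows; each row shifts and turns the commanded pose from where the row before left it, along the tool's axes as they then stand; what a row does not reach is not made up. A row lasts 1/12 s, in which the tool goes at most 41.7 mm and 7.16 degrees, less where a joint would pass 70% of its speed; a pose out of reach is approached as far as the arm can. A call with a gripper value outside its range is refused whole. "claw" is the opening in per cent of the stroke, from 0 (shut) to 100 (fully open), set as the call begins (left out, the last holds). The fingers move at their own pace and stop on an object; the grip force is fixed at half the most. Time passes only in rows, so rows that do not move let the fingers close. It gives the time, the measured TCP pose, the force and the opening at its end, in the units of the state.
- ctrl.get_state(): the state, without advancing time (a new reading comes with each control period).
- viewer.read_camera(name): name is "scene" or "top" or "wrist"; returns a dict with "color" (400x640x3 uint8, blue, green, red), "depth" (400x640 float32, mm along the optical axis (not along the pixel's ray), 0 where there is no reading), "fx", "fy", "cx", "cy" (pixels), "world_from_camera" (4x4, takes a point from camera to world coordinates); the wrist camera has in their place "hand_eye" (4x4, takes a point from camera to tool coordinates, whose origin is the TCP and whose axes are the flange's). Camera axes: x right, y down, z forward; pixel columns grow to the right and rows downward; lengths in mm; the calibration is good to about 2 mm. A picture is of the moment at which its call begins: read the wrist's pose just before it.
- ctrl.job_done(): hands the job in, once; it reports no verdict.
The state is a dict: "time_s": time; "joint_pos": joint angles; "qvel": joint speeds; "tau": joint torques, N m; "position": TCP position; "eef_rot": TCP orientation; "force": force on the tool from outside, world axes, zero at the start; "ft_torque": the same for the moment, N m; "width": finger opening in mm.
Only numpy, scipy, OpenCV 4.12 (cv2) and the standard library are available. Lean on these libraries where they do the work, as an engineer would, in place of code of your own. Each camera call takes 0.05 s, during which the arm holds its last target. There are 200 camera calls.

## Working session

There is one attempt and no reset: what is moved stays moved. The work goes in short steps, Python scripts to look and compute and a tool call to move; the robot and the scene stay as the last step left them, time stands still between calls to the robot, and variables do not carry over. Pictures are saved under pics/ and viewed, about 8 in all and at most 12, crops included, and the job is handed in when it is done.

Besides the shell and the picture viewer there is one more tool, called after ">>>" as a command line: name --pt "numbers of a row" for each row, then --argument value for the rest. apply_moves: Moves the arm, as the interface text tells. Its arguments: {"type":"object","properties":{"increments":{"type":"array"},"claw":{"type":"number"}},"required":["increments"]}

```bash
mkdir -p pics; ls; python3 - <<'E'
from cell import ctrl, viewer
import cv2,numpy as np
print(ctrl.get_state())
for n in ("scene","top"):
    d=viewer.read_camera(n); cv2.imwrite(f"pics/{n}0.png",d["color"]); np.savez(f"{n}0.npz",**{k:v for k,v in d.items()})
    print(n,d["fx"],d["fy"],d["cx"],d["cy"],np.round(d["world_from_camera"],3).tolist())
E
```

```text
pics
{'time_s': 0.0, 'joint_pos': array([ 1.19649667,  0.42671732,  0.07388367,  1.60661756, -0.03412616,
        1.11083662, -0.06709743]), 'qvel': array([-7.50650991e-05, -3.23779204e-04, -2.33807983e-04,  1.28623225e-03,
       -8.48090237e-05, -1.19016335e-03,  5.46613325e-04]), 'tau': array([-5.43016140e-04, -9.35818362e+01,  3.66620913e+00, -4.54197371e+01,
       -4.88623884e-02,  2.01576023e-02,  1.02076608e-04]), 'position': array([ 150.31836731, -657.57887855,  204.78175015]), 'eef_rot': array([ 9.93693546e-01,  1.12128060e-01, -1.16674623e-04, -6.48754149e-04]), 'force': array([-0.27760153,  0.40126993, -0.87490335]), 'ft_torque': array([ 0.0153987 ,  0.01862864, -0.04541621]), 'width': 94.031226073786}
scene 517.1006070397427 517.1006070397427 321.9354871796508 196.08633139779602 [[0.04, 0.842, -0.538, 1265.088], [0.999, -0.034, 0.021, 24.846], [-0.001, -0.538, -0.843, 1106.784], [0.0, 0.0, 0.0, 1.0]]
top 410.32526954968324 410.32526954968324 323.843874738922 192.7422585879846 [[0.01, -0.998, 0.066, 582.414], [-1.0, -0.01, 0.002, 39.78], [-0.001, -0.066, -0.998, 1054.926], [0.0, 0.0, 0.0, 1.0]]
```

View pics/scene0.png

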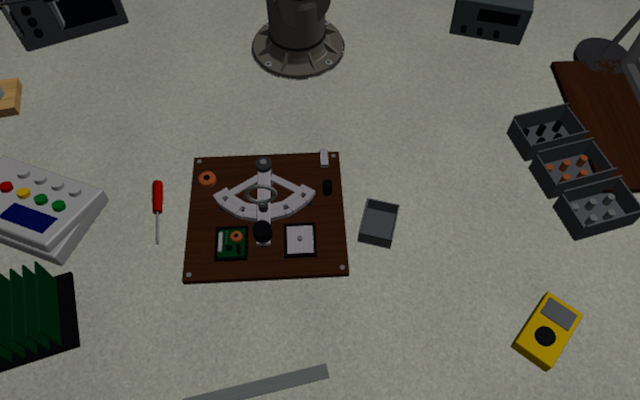

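View pics/top0.png

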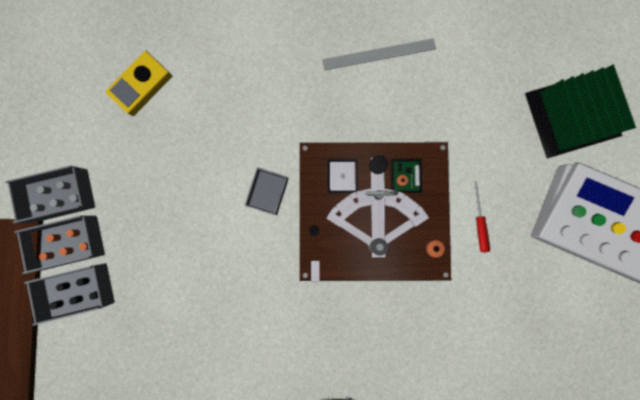

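Scene: fixture in front of the robot, arm in the middle hole. The green board is in the right (−y) nest (top: col 407, row 175; blank at 343,176), so the target is swing −0.436. Next I measure the fixture pose.

```bash
cat > h.py <<'E'
import numpy as np
def load(n): return dict(np.load(n+".npz"))
def atz(d,u,v,z):
    T=d["world_from_camera"]; r=T[:3,:3]@np.array([(u-d["cx"])/d["fx"],(v-d["cy"])/d["fy"],1]); o=T[:3,3]
    return o+r*(z-o[2])/r[2]
def cloud(d):
    v,u=np.mgrid[:400,:640]; z=d["depth"]
    P=np.stack([(u-d["cx"])/d["fx"]*z,(v-d["cy"])/d["fy"]*z,z],-1); T=d["world_from_camera"]
    return P@T[:3,:3].T+T[:3,3]
E
python3 - <<'E'
from h import *
from cell import ctrl
import cv2
print([a for a in dir(ctrl) if a[0]!='_'])
for n in("top0","scene0"):
    d=load(n);P=cloud(d)
    ok=(d["depth"]>0)&(P[...,0]>300)&(P[...,0]<900)&(abs(P[...,1])<350)
    # base board
    g=d["color"].astype(int); m=ok&(P[...,2]>12)&(P[...,2]<28)&(g[...,2]-g[...,0]>12)
    r=cv2.minAreaRect(P[m][:,:2].astype(np.float32)); print(n,"base",r, np.median(P[m][:,2]))
    for nm,lo,hi in(("hub",104,116),("cam",117,130),("ring",150,192)):
        m2=ok&(P[...,2]>lo)&(P[...,2]<hi); Q=P[m2]
        if len(Q): print(nm,len(Q),Q.mean(0).round(1),Q.min(0).round(1),Q.max(0).round(1), "ctr",cv2.minEnclosingCircle(Q[:,:2].astype(np.float32)))
    m3=ok&(P[...,2]>25)&(P[...,2]<60)
    # bare objects
d=load("top0")
for s in((305.5,147.5),(444.5,147.5),(305,275.5),(445.5,275)): print("screw",atz(d,*s,21).round(1))
print("hub",atz(d,378,246,110).round(1),"cam",atz(d,378,164,124).round(1))
big=cv2.resize(d["color"][130:290,290:460],None,fx=4.5,fy=3.7,interpolation=cv2.INTER_CUBIC)
d=load("scene0");b2=cv2.resize(d["color"][145:290,175:355],None,fx=4,fy=4,interpolation=cv2.INTER_CUBIC)
cv2.imwrite("pics/s1.png",b2)
E
```

```text
['MotionError', 'get_state', 'grasp_offset', 'job_done']
top0 base ((608.6212768554688, -122.55682373046875), (349.10565185546875, 453.58306884765625), 0.6427403092384338) 20.564077352540153
hub 195 [549.  -84.6 107.4] [ 505.5 -105.2  104. ] [721.7 -62.6 115.9] ctr ((613.7684936523438, -79.07131958007812), 108.94207000732422)
cam 296 [703.7 -83.5 124.3] [ 638.2 -106.1  117.4] [732.2 -63.3 129.7] ctr ((684.39111328125, -85.30651092529297), 48.85491943359375)
ring 105 [642.8 -81.3 178.5] [ 639.  -120.1  151.5] [646.8 -49.  190. ] ctr ((641.696044921875, -84.55105590820312), 35.5750732421875)
scene0 base ((609.5623779296875, -123.86141967773438), (354.0479431152344, 451.6875), 0.6285535097122192) 18.987010444357566
hub 168 [617.4 -88.  108.7] [ 508.7 -106.7  104. ] [735.8 -65.9 116. ] ctr ((622.2244873046875, -89.16291809082031), 113.71297454833984)
cam 346 [700.3 -86.4 122.9] [ 640.6 -110.1  117.1] [735.4 -60.5 129.7] ctr ((686.9246215820312, -87.50773620605469), 48.79964065551758)
ring 156 [646.1 -86.7 173.1] [ 640.5 -122.2  151.4] [650.2 -52.2 188.8] ctr ((646.1748657226562, -87.20655059814453), 35.10877227783203)
screw [765.8  89.3  21. ]
screw [ 769.4 -264.2   21. ]
screw [443.8  86.3  21. ]
screw [ 448.6 -263.7   21. ]
hub [524.2 -83.8 110. ] cam [711.2 -81.7 124. ]
```

View pics/s1.png

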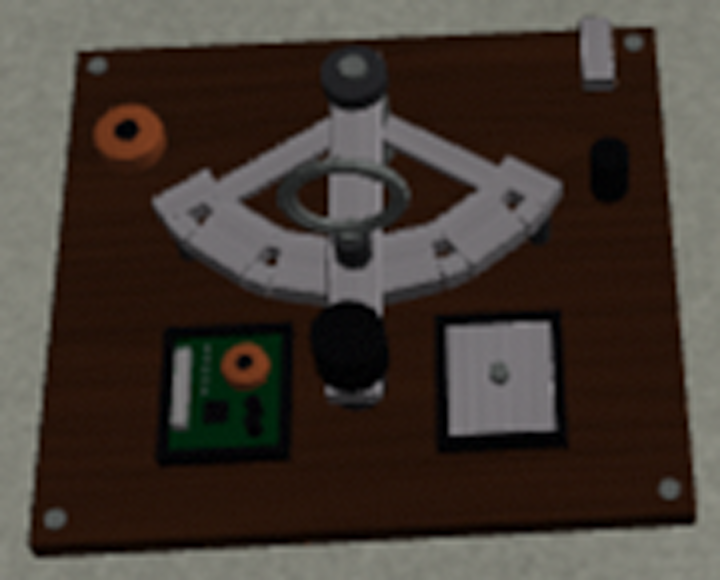

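```bash
cat >> h.py <<'E'
from scipy.spatial.transform import Rotation as Ro
from scipy.linalg import logm,expm
def Rt(a,psi):
    a,psi=np.radians([a,psi]); z=np.array([np.cos(a)*np.cos(psi),np.cos(a)*np.sin(psi),-np.sin(a)]); y=np.array([np.sin(psi),-np.cos(psi),0])
    return np.stack([np.cross(y,z),y,z],1)
def M(R,p): T=np.eye(4);T[:3,:3]=R;T[:3,3]=p;return T
def cur():
    from cell import ctrl
    s=ctrl.get_state(); return M(Ro.from_quat(s["eef_rot"]).as_matrix(),s["position"]),s
def row(T0,T1,n):
    D=np.real(expm(logm(np.linalg.inv(T0)@T1)/n))
    return np.r_[D[:3,3]/10,np.degrees(Ro.from_matrix(D[:3,:3]).as_rotvec())].round(3).tolist()
def info():
    T,s=cur(); z=T[:3,2]
    print("t",round(s["time_s"],2),"p",T[:3,3].round(1),"a",round(np.degrees(np.arcsin(-z[2])),2),"psi",round(np.degrees(np.arctan2(-T[0,1]*-1,-T[1,1])),2),"F",s["force"].round(2),"w",round(s["width"],1),"q",s["joint_pos"].round(3).tolist())
    return T
E
python3 - <<'E'
from h import *
T=info(); print(row(T,M(Rt(60,.6),[500,-85,350]),24))
E
```

```text
t 0.1 p [ 150.3 -657.7  204.9] a 89.94 psi 12.87 F [ 0.43 -0.66  0.28] w 93.7 q [1.197, 0.427, 0.074, 1.607, -0.034, 1.111, -0.067]
[1.862, -2.183, -0.175, -0.136, 1.246, 0.499]
```

>>> apply_moves --pt "1.86 -2.18 -0.18 -0.14 1.25 0.5" --pt "1.86 -2.18 -0.18 -0.14 1.25 0.5" --pt "1.86 -2.18 -0.18 -0.14 1.25 0.5" --pt "1.86 -2.18 -0.18 -0.14 1.25 0.5" --pt "1.86 -2.18 -0.18 -0.14 1.25 0.5" --pt "1.86 -2.18 -0.18 -0.14 1.25 0.5" --pt "1.86 -2.18 -0.18 -0.14 1.25 0.5" --pt "1.86 -2.18 -0.18 -0.14 1.25 0.5" --pt "1.86 -2.18 -0.18 -0.14 1.25 0.5" --pt "1.86 -2.18 -0.18 -0.14 1.25 0.5" --pt "1.86 -2.18 -0.18 -0.14 1.25 0.5" --pt "1.86 -2.18 -0.18 -0.14 1.25 0.5" --claw 0

```text
time_s: 1.1
position: [319.8, -360.3, 251.1]
eef_rot: [0.99, 0.059, 0.132, -0.0]
force: [0.8, -1.2, 0.5]
width: 17.5
```

>>> apply_moves --pt "1.86 -2.18 -0.18 -0.14 1.25 0.5" --pt "1.86 -2.18 -0.18 -0.14 1.25 0.5" --pt "1.86 -2.18 -0.18 -0.14 1.25 0.5" --pt "1.86 -2.18 -0.18 -0.14 1.25 0.5" --pt "1.86 -2.18 -0.18 -0.14 1.25 0.5" --pt "1.86 -2.18 -0.18 -0.14 1.25 0.5" --pt "1.86 -2.18 -0.18 -0.14 1.25 0.5" --pt "1.86 -2.18 -0.18 -0.14 1.25 0.5" --pt "1.86 -2.18 -0.18 -0.14 1.25 0.5" --pt "1.86 -2.18 -0.18 -0.14 1.25 0.5" --pt "1.86 -2.18 -0.18 -0.14 1.25 0.5" --pt "1.86 -2.18 -0.18 -0.14 1.25 0.5"

```text
time_s: 2.1
position: [499.8, -84.7, 351.6]
eef_rot: [0.966, 0.005, 0.26, -0.0]
force: [0.3, -0.4, 0.1]
width: 0.3
```

```bash
python3 - <<'E'
from h import *
T=info(); print(row(T,M(Rt(45,.6),[540,-85,240]),8))
E
```

```text
t 2.1 p [499.8 -84.7 351.6] a 59.82 psi 0.54 F [ 0.33 -0.44  0.12] w 0.3 q [0.799, -0.268, -0.567, 2.124, -0.371, 0.754, -1.141]
[-0.431, 0.008, 1.423, 0.015, 1.853, 0.003]
```

```bash
python3 - <<'E'
from h import *
T=info(); print(row(T,M(Rt(40,.6),[600,-84.5,192]),10))
E
```

```text
t 2.1 p [499.8 -84.7 351.6] a 59.82 psi 0.54 F [ 0.33 -0.44  0.12] w 0.3 q [0.799, -0.268, -0.567, 2.124, -0.371, 0.754, -1.141]
[-0.23, 0.007, 1.88, 0.012, 1.983, 0.003]
```

>>> apply_moves --pt "-0.23 0.01 1.88 0 1.98 0" --pt "-0.23 0.01 1.88 0 1.98 0" --pt "-0.23 0.01 1.88 0 1.98 0" --pt "-0.23 0.01 1.88 0 1.98 0" --pt "-0.23 0.01 1.88 0 1.98 0" --pt "-0.23 0.01 1.88 0 1.98 0" --pt "-0.23 0.01 1.88 0 1.98 0" --pt "-0.23 0.01 1.88 0 1.98 0" --pt "-0.23 0.01 1.88 0 1.98 0" --pt "-0.23 0.01 1.88 0 1.98 0" --pt "0 0 0 0 0 0"

```text
time_s: 3.02
position: [564.5, -90.3, 242.4]
eef_rot: [0.931, 0.006, 0.364, 0.0]
force: [-0.8, -0.1, -0.1]
width: 0.3
```

```bash
python3 - <<'E'
from h import *
import cv2
from cell import viewer
T=info()
w=viewer.read_camera("wrist"); np.savez("wrist1.npz",**w); print(w["hand_eye"].round(2).tolist(),w["fx"],w["cx"],w["cy"])
s=viewer.read_camera("scene"); np.savez("scene1.npz",**s)
a=w["color"]; b=cv2.resize(s["color"][145:290,175:355],(640,515),interpolation=cv2.INTER_CUBIC)[:200]
cv2.imwrite("pics/c1.png",np.vstack([a,b]))
E
```

```text
t 3.02 p [564.5 -90.3 242.4] a 47.3 psi 0.6 F [-0.8  -0.13 -0.06] w 0.3 q [1.051, -0.056, -0.903, 2.333, -0.943, 0.169, -0.543]
[[0.0, -0.96, -0.27, 77.64], [1.0, 0.0, 0.0, 1.58], [-0.0, -0.27, 0.96, -179.94], [0.0, 0.0, 0.0, 1.0]] 319.5476343582014 323.30696191679266 202.65133841119172
```

View pics/c1.png

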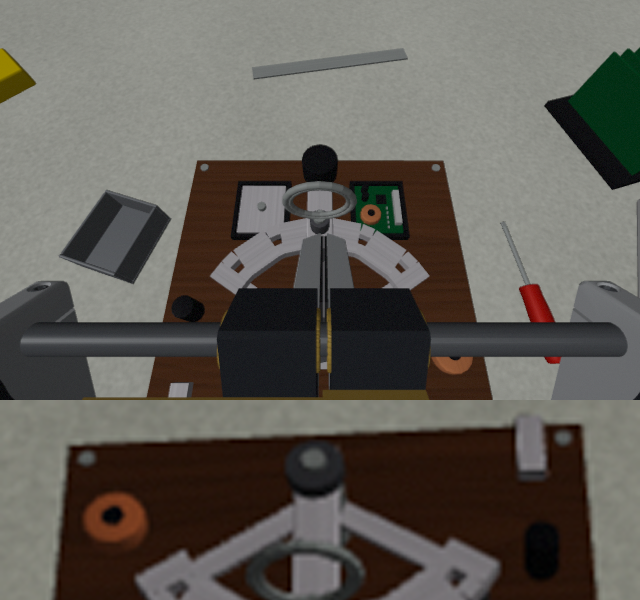

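The wrist view shows the ring at (319,200), the shut fingers below it and the camera at (320,160). The arm is stuck at joint 6's lower limit (0.169) at 47° tilt. I'll fit the kinematics from the states so far to choose the approach side.

```bash
cat > kin.py <<'E'
from h import *
import itertools
from scipy.optimize import least_squares
q=np.array([[1.19649667,.42671732,.07388367,1.60661756,-.03412616,1.11083662,-.06709743],[.799,-.268,-.567,2.124,-.371,.754,-1.141],[1.051,-.056,-.903,2.333,-.943,.169,-.543]])
Ts=[M(Ro.from_quat([9.93693546e-01,1.12128060e-01,-1.16674623e-04,-6.48754149e-04]).as_matrix(),[150.3,-657.6,204.8]),M(Rt(59.82,.54),[499.8,-84.7,351.6]),M(Rt(47.3,.6),[564.5,-90.3,242.4])]
def fk(q,p,sg):
    b,c,h,L1,e1,L2,e2,L3,e3=p
    z=lambda t:Ro.from_euler('z',t).as_matrix(); y=lambda t:Ro.from_euler('y',t).as_matrix()
    R=z(sg[0]*q[0]+b); X=np.array([0,0,h])
    R=R@y(q[1])@z(sg[1]*q[2]); X=X+R@[e1,0,L1]
    R=R@y(q[3])@z(sg[2]*q[4]); X=X+R@[e2,0,L2]
    R=R@y(q[5])@z(sg[3]*q[6]+c); X=X+R@[0,0,L3]+R@z(-(sg[3]*q[6]+c))@[e3,0,0]
    return M(R,X)
def res(p,sg,Q=q,TT=Ts):
    r=[]
    for a,T in zip(Q,TT):
        F=fk(a,p,sg); r+=list((F[:3,3]-T[:3,3])/100)+list((F[:3,:3]-T[:3,:3]).ravel()*2)
    return np.array(r)
def fit():
    best=None
    for sg in itertools.product((1,-1),repeat=4):
        for b in(0,1.57,-1.57,3.14):
            for c in (0,1.57,-1.57,3.14):
                s=least_squares(res,[b,c,350,400,0,400,0,300,0],args=(sg,))
                if best is None or s.cost<best[0]: best=(s.cost,sg,s.x)
    return best
if __name__=="__main__":
    b=fit(); print(b[0],b[1],b[2].round(2)); np.savez("kin.npz",sg=b[1],p=b[2])
    print(res(b[2],b[1]).round(3).reshape(3,12)[:,:3]*100)
E
python3 kin.py
```

```text
0.031078765436018937 (-1, -1, -1, -1) [-9.0000e-02  1.5000e+00  2.3313e+02  5.3512e+02  3.9790e+01  4.7077e+02
 -3.2600e+00  2.9345e+02  6.5300e+00]
[[ 4.1  2.2 -1. ]
 [ 4.5  5.7  3.7]
 [-2.8 -0.9 -2.7]]
```

```bash
cat > kin2.py <<'E'
from kin import *
def fk2(q,p):
    o=p[14:17]
    z=lambda t:Ro.from_euler('z',t).as_matrix(); y=lambda t:Ro.from_euler('y',t).as_matrix()
    R=z(p[0]-q[0]); X=R@[p[10],p[11],p[2]]
    R=R@y(q[1]+o[0])@z(-q[2]+p[9]); X=X+R@[p[4],p[12],p[3]]
    R=R@y(q[3]+o[1])@z(-q[4]+p[8]); X=X+R@[p[6],p[13],p[5]]
    R=R@y(q[5]+o[2]); X=X+R@[0,0,p[7]]
    return M(R@z(-q[6]+p[1]),X)
def res2(p,Q=q,TT=Ts):
    r=[]
    for a,T in zip(Q,TT):
        F=fk2(a,p); r+=list((F[:3,3]-T[:3,3])/100)+list((F[:3,:3]-T[:3,:3]).ravel()*2)
    r+=list(np.r_[p[[4,6,10,11,12,13]]/3e4,p[[0,8,9,14,15,16]]/50])
    return np.array(r)
if __name__=="__main__":
    best=None
    for c in(0,1.57,-1.57,3.14):
        s=least_squares(res2,[0,c,233,535,0,470,0,293,0,0]+[0]*7)
        if best is None or s.cost<best.cost: best=s
    print(best.cost,best.x.round(3)); np.save("kin2.npy",best.x); print((best.fun[:36].reshape(3,12)*100).round(1))
E
python3 kin2.py
```

```text
2.992318311330246e-06 [-1.00000e-03  1.58000e+00  2.88357e+02  5.63909e+02  5.67000e-01
  4.79501e+02 -7.65800e+00  3.85223e+02 -4.00000e-03  1.00000e-02
  2.03600e+00 -2.79630e+01 -2.33900e+01 -1.76460e+01  8.00000e-03
 -0.00000e+00 -8.00000e-03]
[[ 0.   0.   0.   0.  -0.   0.  -0.  -0.  -0.1 -0.   0.1 -0. ]
 [-0.  -0.   0.   0.   0.  -0.1 -0.   0.   0.1 -0.1 -0.1 -0. ]
 [ 0.   0.  -0.  -0.  -0.   0.   0.  -0.  -0.   0.   0.   0. ]]
```

```bash
cat > ik.py <<'E'
from kin2 import *
P=np.load("kin2.npy")
lo=np.array([-2.85,-.5,-1.23,.21,-1.02,.16,-2.73]);hi=np.array([2.85,2.14,1.37,2.46,4.16,2.05,2.73])
def ik(T,q0=None,tries=30,seed=0):
    rng=np.random.default_rng(seed); best=None
    for i in range(tries):
        x=q0 if (q0 is not None and i==0) else rng.uniform(lo+.05,hi-.05)
        f=lambda v:np.r_[(fk2(v,P)[:3,3]-T[:3,3])/100,((fk2(v,P)[:3,:3]-T[:3,:3])*2).ravel(),.003*(v-(lo+hi)/2)/(hi-lo)]
        s=least_squares(f,np.clip(x,lo+.001,hi-.001),bounds=(lo,hi),max_nfev=60)
        e=np.linalg.norm(s.fun[:12]); m=np.minimum(s.x-lo,hi-s.x).min()
        if e<.03 and (best is None or m>best[0]): best=(m,s.x)
    return best
E
python3 - <<'E'
from ik import *
hub=np.array([524.5,-84.8]);
def pose(side,a,sw,back,zc):  # tip 14mm past ring plane; back along tool axis
    psi=.6+sw; e=np.array([np.cos(np.radians(psi)),np.sin(np.radians(psi))])
    yaw=psi if side>0 else psi
    A=a if side>0 else 180-a
    R=Rt(A,psi); r=hub+120*e
    s=14*np.tan(np.radians(a)); p=np.r_[r+side*14*e,zc-s]-R[:,2]*back
    return M(R,p)
for side in(1,-1):
    for a in((50,45,40) if side>0 else (45,35,25)):
        for sw in(0,-25):
            for back in(0,80):
                b=ik(pose(side,a,sw,back,157),tries=10); print(side,a,sw,back,None if b is None else (round(b[0],2),b[1].round(2).tolist()),flush=True)
E
```

```text
1 50 0 0 (np.float64(0.0), [0.69, 0.33, -0.65, 2.27, 2.3, 0.16, 2.6])
1 50 0 80 (np.float64(0.0), [1.2, 0.23, -1.18, 2.31, 1.33, 0.16, -2.73])
1 50 -25 0 (np.float64(0.15), [0.22, 0.27, -0.25, 2.3, 1.81, 0.36, 2.58])
1 50 -25 80 None
1 45 0 0 (np.float64(0.09), [0.19, 0.27, -0.06, 2.32, 3.47, 0.25, 1.36])
1 45 0 80 (np.float64(0.0), [1.24, 0.24, -1.17, 2.37, 2.39, 0.16, 2.54])
1 45 -25 0 (np.float64(0.12), [-0.98, 0.58, 1.24, 2.34, 4.0, 0.32, 0.19])
1 45 -25 80 (np.float64(0.06), [0.43, 0.11, -0.55, 2.4, 1.75, 0.45, 2.58])
1 40 0 0 (np.float64(0.08), [0.06, 0.29, 0.09, 2.38, 3.46, 0.43, 1.36])
1 40 0 80 (np.float64(0.03), [1.22, 0.26, -1.13, 2.43, 2.86, 0.29, 2.1])
1 40 -25 0 (np.float64(0.05), [-1.01, 0.69, 1.3, 2.41, 3.78, 0.47, 0.34])
1 40 -25 80 (np.float64(0.0), [0.58, 0.17, -0.75, 2.46, 1.99, 0.6, 2.34])
-1 45 0 0 (np.float64(0.12), [-0.12, 0.98, 0.31, 1.05, -0.15, 1.93, -1.39])
-1 45 0 80 None
-1 45 -25 0 (np.float64(0.14), [0.28, 0.95, -0.17, 1.05, -0.08, 1.91, -1.87])
-1 45 -25 80 None
-1 35 0 0 None
-1 35 0 80 None
-1 35 -25 0 None
-1 35 -25 80 None
-1 25 0 0 None
-1 25 0 80 None
-1 25 -25 0 None
-1 25 -25 80 None
```

```bash
python3 - <<'E'
from ik import *
hub=np.array([524.5,-84.8]); q0=np.array([-0.12, 0.98, 0.31, 1.05, -0.15, 1.93, -1.39])
print(ik(M(Rt(90,.6),[720,-85,350]),q0,4))
for a in(45,48,52,56):
  for sw in(0,-25):
    o=[]
    for back in(0,40,80):
        psi=.6+sw; e=np.array([np.cos(np.radians(psi)),np.sin(np.radians(psi))]);R=Rt(180-a,psi)
        p=np.r_[hub+106*e,157-14*np.tan(np.radians(a))]-R[:,2]*back
        b=ik(M(R,p),q0,3); o.append(None if b is None else round(b[0],2))
    print(a,sw,o,b and b[1].round(2).tolist())
E
```

```text
(np.float64(0.6156829044827654), array([ 0.01022228,  0.43821516,  0.02704944,  1.2696639 , -0.0114286 ,
        1.4343171 , -1.52280212]))
45 0 [np.float64(0.12), np.float64(0.02), None] None
45 -25 [np.float64(0.13), np.float64(0.04), None] None
48 0 [np.float64(0.19), np.float64(0.09), np.float64(0.0)] [-0.07, 0.99, 0.22, 0.84, -0.11, 2.05, -1.45]
48 -25 [np.float64(0.19), np.float64(0.1), np.float64(0.0)] [0.21, 0.98, -0.01, 0.83, -0.16, 2.05, -1.81]
52 0 [np.float64(0.27), np.float64(0.18), np.float64(0.08)] [-0.01, 0.92, 0.07, 0.92, -0.02, 1.97, -1.51]
52 -25 [np.float64(0.28), np.float64(0.19), np.float64(0.09)] [0.15, 0.91, 0.11, 0.93, -0.21, 1.96, -1.75]
56 0 [np.float64(0.36), np.float64(0.27), np.float64(0.18)] [-0.01, 0.86, 0.06, 1.01, -0.02, 1.87, -1.52]
56 -25 [np.float64(0.37), np.float64(0.27), np.float64(0.18)] [0.09, 0.86, 0.22, 1.02, -0.26, 1.87, -1.7]
```

```bash
cat >> h.py <<'E'
def steps(T0,r,n):
    D=M(Ro.from_rotvec(np.radians(r[3:])).as_matrix(),np.array(r[:3])*10); T=T0
    o=[]
    for i in range(n): T=T@D; o.append(T[:3,3].round(0).tolist())
    return T,o
E
python3 - <<'E'
from h import *
T=info(); A=M(Rt(90,.6),[620,-85,420]); B=M(Rt(132,.6),[680,-84.5,280])
r=row(T,A,12); print(r,steps(T,r,12)[1][::3]); r=row(A,B,12); print(r,steps(A,r,12)[1][::3])
E
```

```text
t 3.12 p [564.2 -90.4 242.6] a 47.31 psi 0.58 F [ 0.6   0.74 -1.13] w 0.5 q [1.041, -0.057, -0.893, 2.334, -0.941, 0.17, -0.546]
[1.032, -0.036, -1.205, 0.023, -3.558, 0.007] [[564.0, -90.0, 258.0], [568.0, -89.0, 306.0], [581.0, -87.0, 352.0], [602.0, -86.0, 394.0]]
[0.876, 0.001, 0.958, 0.0, -3.5, -0.0] [[629.0, -85.0, 410.0], [651.0, -85.0, 379.0], [668.0, -85.0, 343.0], [677.0, -84.0, 306.0]]
```

>>> apply_moves --pt "1.03 -0.04 -1.2 0.02 -3.56 0" --pt "1.03 -0.04 -1.2 0.02 -3.56 0" --pt "1.03 -0.04 -1.2 0.02 -3.56 0" --pt "1.03 -0.04 -1.2 0.02 -3.56 0" --pt "1.03 -0.04 -1.2 0.02 -3.56 0" --pt "1.03 -0.04 -1.2 0.02 -3.56 0" --pt "1.03 -0.04 -1.2 0.02 -3.56 0" --pt "1.03 -0.04 -1.2 0.02 -3.56 0" --pt "1.03 -0.04 -1.2 0.02 -3.56 0" --pt "1.03 -0.04 -1.2 0.02 -3.56 0" --pt "1.03 -0.04 -1.2 0.02 -3.56 0" --pt "1.03 -0.04 -1.2 0.02 -3.56 0"

```text
time_s: 4.12
position: [615.4, -79.2, 412.0]
eef_rot: [1.0, 0.012, 0.025, -0.003]
force: [-1.5, -0.9, 0.8]
width: 0.6
```

```bash
python3 - <<'E'
from h import *
A=info(); B=M(Rt(132,.6),[680,-84.5,280])
r=row(A,B,12); print(r,steps(A,r,12)[1][::3])
E
```

```text
t 4.12 p [615.4 -79.2 412. ] a 87.1 psi 1.37 F [-1.54 -0.87  0.77] w 0.6 q [0.837, 0.36, -1.092, 1.431, 0.324, 1.49, -1.784]
[0.868, 0.059, 0.907, 0.0, -3.74, 0.07] [[624.0, -79.0, 403.0], [648.0, -81.0, 374.0], [666.0, -82.0, 341.0], [677.0, -83.0, 305.0]]
```

>>> apply_moves --pt "0.87 0.06 0.91 0 -3.74 0.07" --pt "0.87 0.06 0.91 0 -3.74 0.07" --pt "0.87 0.06 0.91 0 -3.74 0.07" --pt "0.87 0.06 0.91 0 -3.74 0.07" --pt "0.87 0.06 0.91 0 -3.74 0.07" --pt "0.87 0.06 0.91 0 -3.74 0.07" --pt "0.87 0.06 0.91 0 -3.74 0.07" --pt "0.87 0.06 0.91 0 -3.74 0.07" --pt "0.87 0.06 0.91 0 -3.74 0.07" --pt "0.87 0.06 0.91 0 -3.74 0.07" --pt "0.87 0.06 0.91 0 -3.74 0.07" --pt "0 0 0 0 0 0"

```text
time_s: 5.12
position: [672.7, -82.8, 302.0]
eef_rot: [0.958, 0.008, -0.287, 0.004]
force: [-0.5, -0.6, -0.7]
width: 0.5
```

```bash
python3 - <<'E'
from h import *
A=info(); B=M(Rt(132,.6),[665,-84.5,260])
r=row(A,B,6); print(r,steps(A,r,6)[1][::2])
E
```

```text
t 5.12 p [672.7 -82.8 302. ] a 56.66 psi 1.0 F [-0.53 -0.63 -0.73] w 0.5 q [0.214, 0.802, -0.442, 0.928, 0.242, 2.045, -1.706]
[0.318, 0.026, 0.637, 0.057, -1.443, 0.04] [[672.0, -83.0, 295.0], [670.0, -84.0, 281.0], [667.0, -84.0, 267.0]]
```

```bash
python3 - <<'E'
from ik import *
A=info(); F=fk2(cur()[1]["joint_pos"],P); print("model err",(F[:3,3]-A[:3,3]).round(1))
q0=cur()[1]["joint_pos"]
for z in(250,210,180):
  for a in(48,52,56):
    b=ik(M(Rt(180-a,.6),[667,-84.5,z]),q0,2); print(z,a,b and (round(b[0],2),b[1].round(2).tolist()))
B=M(Rt(126,.6),[672,-84.5,225]); r=row(A,B,8); print(r,steps(A,r,8)[1][::2])
E
```

```text
t 5.12 p [672.7 -82.8 302. ] a 56.66 psi 1.0 F [-0.53 -0.63 -0.73] w 0.5 q [0.214, 0.802, -0.442, 0.928, 0.242, 2.045, -1.706]
model err [-10.5  -6.6  -1. ]
250 48 None
250 52 (np.float64(0.02), [0.06, 0.87, -0.1, 0.91, 0.07, 2.03, -1.58])
250 56 (np.float64(0.09), [0.12, 0.82, -0.22, 0.98, 0.13, 1.96, -1.63])
210 48 (np.float64(0.01), [-0.01, 0.94, 0.06, 0.89, -0.01, 2.04, -1.51])
210 52 (np.float64(0.08), [0.08, 0.89, -0.15, 0.95, 0.1, 1.97, -1.6])
210 56 (np.float64(0.17), [0.1, 0.84, -0.17, 1.02, 0.1, 1.88, -1.61])
180 48 (np.float64(0.05), [0.03, 0.96, -0.03, 0.91, 0.04, 2.0, -1.55])
180 52 (np.float64(0.14), [0.04, 0.91, -0.05, 0.99, 0.05, 1.91, -1.56])
180 56 (np.float64(0.21), [0.1, 0.86, -0.17, 1.05, 0.11, 1.84, -1.62])
[0.537, 0.02, 0.798, 0.041, -0.332, 0.032] [[673.0, -83.0, 292.0], [673.0, -83.0, 273.0], [673.0, -84.0, 254.0], [672.0, -84.0, 235.0]]
```

>>> apply_moves --pt "0.54 0.02 0.8 0.04 -0.33 0.03" --pt "0.54 0.02 0.8 0.04 -0.33 0.03" --pt "0.54 0.02 0.8 0.04 -0.33 0.03" --pt "0.54 0.02 0.8 0.04 -0.33 0.03" --pt "0.54 0.02 0.8 0.04 -0.33 0.03" --pt "0.54 0.02 0.8 0.04 -0.33 0.03" --pt "0.54 0.02 0.8 0.04 -0.33 0.03" --pt "0.54 0.02 0.8 0.04 -0.33 0.03" --pt "0 0 0 0 0 0"

```text
time_s: 5.87
position: [671.9, -84.3, 225.1]
eef_rot: [0.951, 0.006, -0.308, -0.003]
force: [-0.5, 1.0, -0.0]
width: 0.6
```

```bash
python3 - <<'E'
from h import *
import cv2
from cell import viewer
A=info()
w=viewer.read_camera("wrist"); np.savez("wrist2.npz",**w)
s=viewer.read_camera("top"); np.savez("top2.npz",**s)
s=viewer.read_camera("scene"); np.savez("scene2.npz",**s)
b=cv2.resize(s["color"][110:290,155:375],(640,400),interpolation=cv2.INTER_CUBIC)
cv2.imwrite("pics/c2.png",cv2.resize(np.vstack([w["color"],b]),(480,600),interpolation=cv2.INTER_AREA))
B=M(Rt(128,.6),[663,-84.5,182]); r=row(A,B,6); print(r,steps(A,r,6)[1][::2])
E
```

```text
t 5.87 p [671.9 -84.3 225.1] a 54.16 psi 0.6 F [-0.53  0.99 -0.02] w 0.6 q [0.229, 0.872, -0.452, 0.984, 0.251, 1.97, -1.719]
[0.311, 0.006, 0.664, -0.071, -0.361, 0.053] [[670.0, -84.0, 218.0], [668.0, -84.0, 204.0], [665.0, -84.0, 189.0]]
```

View pics/c2.png

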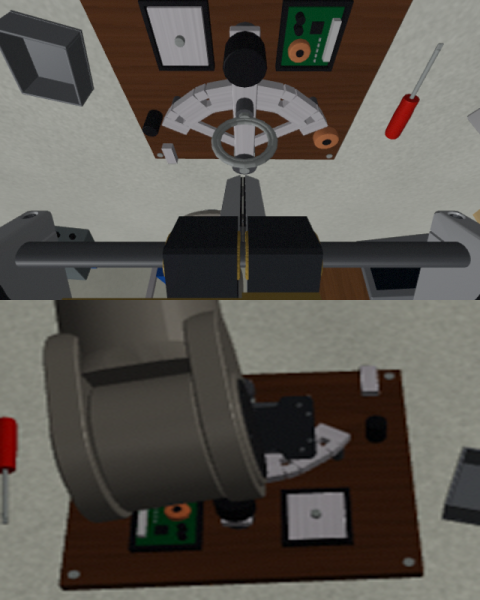

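```bash
python3 - <<'E'
from h import *
w=load("wrist2"); T,_=cur(); w["world_from_camera"]=T@w["hand_eye"]; P=cloud(w)
ok=(w["depth"]>0)&(abs(P[...,0]-644)<22)&(abs(P[...,1]+84)<50)&(P[...,2]>128)&(P[...,2]<195)
Q=P[ok]; 
for lo,hi in((130,145),(145,160),(160,170),(170,178),(178,195)):
    q=Q[(Q[:,2]>lo)&(Q[:,2]<hi)]; print(lo,len(q),q.min(0).round(1),q.max(0).round(1),np.median(q,0).round(1))
# circle fit in y,z to outline via PCA-plane
from scipy.optimize import least_squares
r=least_squares(lambda p:np.hypot(Q[:,1]-p[0],Q[:,2]-p[1])-p[2],[-84,150,31],loss="soft_l1"); print("ring y,z,r",r.x.round(1),len(Q))
A=np.c_[Q[:,1]+84,Q[:,2]-150,np.ones(len(Q))]; print("plane x=",np.linalg.lstsq(A,Q[:,0],rcond=None)[0].round(3))
cam=(abs(P[...,2]-124)<2.5)&(P[...,0]>680)&(P[...,0]<740)&(abs(P[...,1]+84)<30); print("cam",P[cam].mean(0).round(1),P[cam].min(0).round(1),P[cam].max(0).round(1))
E
```

```text
130 446 [ 640.9 -121.6  130. ] [647.4 -53.2 145. ] [645.1 -75.4 136.6]
145 357 [ 641.3 -123.5  145. ] [648.2 -51.3 160. ] [645.2 -62.5 152.7]
160 267 [ 642.  -122.1  160.1] [647.3 -52.1 170. ] [ 645.2 -108.7  165.5]
170 304 [ 641.7 -119.1  170. ] [647.6 -56.1 178. ] [645.2 -99.6 174.6]
178 705 [ 640.  -113.1  178. ] [647.2 -61.2 189.8] [645.1 -87.6 184. ]
ring y,z,r [-87.3 156.3  30.9] 2176
plane x= [-1.30000e-02 -2.00000e-03  6.44969e+02]
cam [717.8 -86.1 125.6] [ 692.4 -106.7  121.5] [734.2 -65.8 126.5]
```

```bash
python3 - <<'E'
from h import *
w=load("wrist2"); w["world_from_camera"]=w["hand_eye"]; P=cloud(w); D=w["depth"]
for v in range(228,290,5):
    m=(D[v]>60)&(P[v,:,2]<6)&(abs(P[v,:,1])<30)&(P[v,:,2]>-60)
    u=np.where(m)[0]
    if len(u): print(v,u.min(),u.max(),P[v,u].min(0).round(1),P[v,u].max(0).round(1))
E
```

```text
233 319 328 [ 8.2 -1.   0.7] [8.5 4.4 1.6]
238 305 342 [ 6.7 -8.9 -8.2] [ 8.9 12.3 -2.7]
243 302 345 [  6.6 -10.2 -15.5] [ 8.9 13.6 -9.9]
248 301 346 [  6.8 -10.4 -22.2] [  9.   13.7 -17.3]
253 300 347 [  6.6 -10.4 -28.7] [  9.1  13.7 -23.4]
258 299 348 [  6.8 -10.4 -34.5] [  9.1  13.9 -29.8]
263 298 349 [  6.6 -10.5 -39.7] [  9.   13.9 -34.9]
268 297 350 [  6.6 -10.6 -45.1] [  9.1  14.  -40.2]
273 296 351 [  6.6 -10.7 -49.6] [  9.   14.  -45.1]
278 295 352 [  5.1 -10.8 -54.6] [  9.3  14.1 -47. ]
283 294 353 [  2.7 -10.9 -58.1] [  8.9  14.3 -47.4]
288 320 327 [  0.2   0.2 -59.4] [  7.3   3.1 -47.4]
```

```bash
python3 - <<'E'
from h import *
A=info(); B=M(Rt(130,.7),[663.5,-85.3,174]); r=row(A,B,8); print(r,steps(A,r,8)[1][::2])
E
```

```text
t 6.02 p [672.7 -84.  228. ] a 54.38 psi 0.6 F [ 0.13 -0.11 -0.79] w 0.4 q [0.229, 0.869, -0.452, 0.982, 0.251, 1.971, -1.719]
[0.32, 0.018, 0.605, -0.06, -0.548, 0.031] [[672.0, -84.0, 221.0], [670.0, -84.0, 208.0], [667.0, -85.0, 194.0], [665.0, -85.0, 181.0]]
```

>>> apply_moves --pt "0.32 0.02 0.6 -0.06 -0.55 0.03" --pt "0.32 0.02 0.6 -0.06 -0.55 0.03" --pt "0.32 0.02 0.6 -0.06 -0.55 0.03" --pt "0.32 0.02 0.6 -0.06 -0.55 0.03" --pt "0.32 0.02 0.6 -0.06 -0.55 0.03" --pt "0.32 0.02 0.6 -0.06 -0.55 0.03" --pt "0.32 0.02 0.6 -0.06 -0.55 0.03" --pt "0.32 0.02 0.6 -0.06 -0.55 0.03" --pt "0 0 0 0 0 0" --pt "0 0 0 0 0 0"

```text
time_s: 6.85
position: [663.4, -85.4, 173.5]
eef_rot: [0.939, 0.006, -0.343, 0.002]
force: [0.2, 0.6, 0.4]
width: 0.2
```

```bash
python3 - <<'E'
from h import *
from cell import viewer
A=info(); viewer.read_camera("wrist"); A=info(); viewer.read_camera("wrist"); A=info();B=M(Rt(130,.7),[634.5,-85.3,139]); r=row(A,B,10); print(r)
E
```

```text
t 6.85 p [663.4 -85.4 173.5] a 49.91 psi 0.72 F [0.24 0.65 0.35] w 0.2 q [0.219, 0.941, -0.438, 0.996, 0.262, 1.965, -1.726]
t 6.9 p [663.6 -85.4 174.1] a 49.97 psi 0.71 F [-0.71  0.39 -0.59] w 0.2 q [0.219, 0.94, -0.438, 0.995, 0.262, 1.965, -1.726]
t 6.95 p [663.8 -85.4 174.5] a 50.0 psi 0.71 F [-0.15  0.35  0.24] w 0.3 q [0.219, 0.94, -0.438, 0.995, 0.262, 1.965, -1.726]
[0.004, -0.005, 0.46, 0.0, -0.0, 0.001]
```

>>> apply_moves --pt "0 0 0.46 0 0 0" --pt "0 0 0.46 0 0 0" --pt "0 0 0.46 0 0 0" --pt "0 0 0.46 0 0 0" --pt "0 0 0.46 0 0 0" --pt "0 0 0.46 0 0 0" --pt "0 0 0.46 0 0 0" --pt "0 0 0.46 0 0 0" --pt "0 0 0.46 0 0 0" --pt "0 0 0.46 0 0 0" --pt "0 0 0 0 0 0"

```text
time_s: 7.87
position: [633.3, -85.9, 138.2]
eef_rot: [0.939, 0.006, -0.343, 0.002]
force: [0.1, -0.2, -0.6]
width: 0.6
```

```bash
python3 - <<'E'
from h import *
import cv2
from cell import viewer
A=info()
w=viewer.read_camera("wrist"); np.savez("wrist3.npz",**w)
s=viewer.read_camera("top")
cv2.imwrite("pics/c3.png",np.vstack([cv2.resize(w["color"][130:330,200:450],(500,400),interpolation=cv2.INTER_CUBIC),cv2.resize(s["color"][140:220,310:430],(500,190))]))
info()
E
```

```text
t 7.87 p [633.3 -85.9 138.2] a 49.91 psi 0.71 F [ 0.11 -0.16 -0.57] w 0.6 q [0.247, 0.918, -0.446, 1.127, 0.262, 1.864, -1.741]
t 7.97 p [633.9 -85.9 138.9] a 49.96 psi 0.71 F [-0.13 -0.01  0.43] w 0.4 q [0.246, 0.918, -0.446, 1.126, 0.262, 1.865, -1.741]
```

View pics/c3.png

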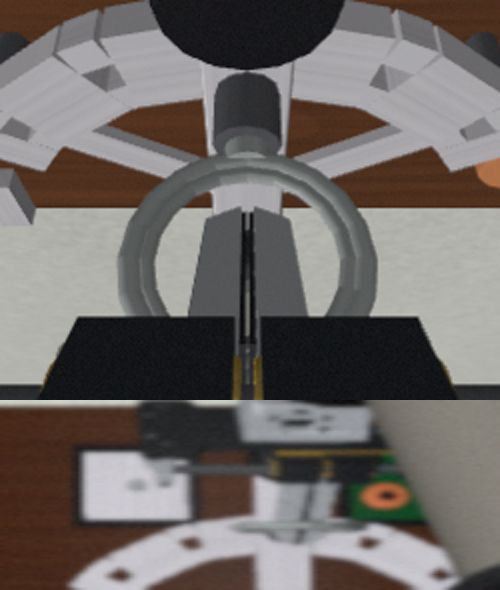

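The fingers stand centred inside the ring (ring centre about col 247, finger gap col 247 in the crop), and there is no contact force. I'll flatten the tilt a little, then lift.

```bash
python3 - <<'E'
from h import *
A=info(); B=M(Rt(134,.7),[634,-85.6,140.7]); print(row(A,B,3)); print((Rt(134,.7).T@[0,0,1]).round(3))
E
```

```text
t 7.97 p [633.9 -85.9 138.9] a 49.96 psi 0.71 F [-0.13 -0.01  0.43] w 0.4 q [0.246, 0.918, -0.446, 1.126, 0.262, 1.865, -1.741]
[-0.039, -0.009, -0.048, 0.003, -1.319, 0.002]
[-0.695  0.    -0.719]
```

Lift rows of 1.5 mm: [-0.104, 0, -0.108]. First go 6 mm and watch the force.

>>> apply_moves --pt "-0.04 -0.01 -0.05 0 -1.32 0" --pt "-0.04 -0.01 -0.05 0 -1.32 0" --pt "-0.04 -0.01 -0.05 0 -1.32 0" --pt "-0.104 0 -0.108 0 0 0" --pt "-0.104 0 -0.108 0 0 0" --pt "-0.104 0 -0.108 0 0 0" --pt "-0.104 0 -0.108 0 0 0" --pt "0 0 0 0 0 0" --pt "0 0 0 0 0 0"

```text
time_s: 8.72
position: [634.2, -85.6, 147.2]
eef_rot: [0.927, 0.006, -0.374, 0.002]
force: [-0.7, 1.1, -0.6]
width: 0.6
```

>>> apply_moves --pt "-0.104 0 -0.108 0 0 0" --pt "-0.104 0 -0.108 0 0 0" --pt "-0.104 0 -0.108 0 0 0" --pt "0 0 0 0 0 0" --pt "0 0 0 0 0 0"

```text
time_s: 9.13
position: [634.2, -85.6, 150.9]
eef_rot: [0.927, 0.006, -0.374, 0.002]
force: [-0.1, 0.5, -6.0]
width: 0.9
```

```bash
python3 -c "
from h import *;info()"
```

```text
t 9.13 p [634.2 -85.6 150.9] a 46.02 psi 0.71 F [-0.12  0.47 -5.99] w 0.9 q [0.227, 0.952, -0.433, 1.061, 0.253, 1.957, -1.736]
```

>>> apply_moves --pt "-0.104 0 -0.108 0 0 0" --pt "-0.104 0 -0.108 0 0 0" --pt "-0.104 0 -0.108 0 0 0" --pt "-0.104 0 -0.108 0 0 0" --pt "-0.104 0 -0.108 0 0 0" --pt "-0.104 0 -0.108 0 0 0" --pt "-0.104 0 -0.108 0 0 0" --pt "-0.104 0 -0.108 0 0 0" --pt "-0.104 0 -0.108 0 0 0" --pt "-0.104 0 -0.108 0 0 0" --pt "0 0 0 0 0 0" --pt "0 0 0 0 0 0"

```text
time_s: 10.13
position: [634.1, -85.5, 166.3]
eef_rot: [0.927, 0.006, -0.375, 0.002]
force: [2.2, -1.2, -7.9]
width: 0.4
```

```bash
cat > swing.py <<'E'
from h import *
import sys
hub=np.array([524.5,-85.0])
# print swing rows about the hub: rotation of TCP pose about vertical through hub by d deg in n rows
def sw(d,n):
    A=info(); C=M(np.eye(3),[*hub,0]); Z=M(Ro.from_euler('z',d,degrees=True).as_matrix(),[0,0,0])
    B=C@Z@np.linalg.inv(C)@A; r=row(A,B,n); print(r,B[:3,3].round(1)); return A,B
if __name__=="__main__": sw(float(sys.argv[1]),int(sys.argv[2]))
E
python3 swing.py -25 20
```

```text
t 10.13 p [634.1 -85.5 166.3] a 46.01 psi 0.71 F [ 2.23 -1.22 -7.88] w 0.4 q [0.225, 0.939, -0.429, 1.053, 0.246, 1.978, -1.733]
[-0.005, 0.239, 0.005, 0.868, -0.0, 0.899] [ 623.6 -131.8  166.3]
```

>>> apply_moves --pt "-0.005 0.239 0.005 0.868 0 0.899" --pt "-0.005 0.239 0.005 0.868 0 0.899" --pt "-0.005 0.239 0.005 0.868 0 0.899" --pt "-0.005 0.239 0.005 0.868 0 0.899" --pt "-0.005 0.239 0.005 0.868 0 0.899" --pt "-0.005 0.239 0.005 0.868 0 0.899" --pt "-0.005 0.239 0.005 0.868 0 0.899" --pt "-0.005 0.239 0.005 0.868 0 0.899" --pt "-0.005 0.239 0.005 0.868 0 0.899" --pt "-0.005 0.239 0.005 0.868 0 0.899"

```text
time_s: 10.97
position: [631.5, -109.8, 166.2]
eef_rot: [0.922, -0.097, -0.372, -0.039]
force: [6.3, 1.4, -8.6]
width: 0.5
```

```bash
python3 swing.py -12.5 10
```

```text
t 10.97 p [ 631.5 -109.8  166.2] a 46.05 psi -11.94 F [ 6.26  1.44 -8.59] w 0.5 q [0.3, 0.94, -0.402, 1.044, 0.137, 1.958, -1.851]
[-0.005, 0.24, 0.005, 0.868, -0.0, 0.9] [ 623.6 -132.4  166.2]
```

>>> apply_moves --pt "-0.005 0.239 0.005 0.868 0 0.899" --pt "-0.005 0.239 0.005 0.868 0 0.899" --pt "-0.005 0.239 0.005 0.868 0 0.899" --pt "-0.005 0.239 0.005 0.868 0 0.899" --pt "-0.005 0.239 0.005 0.868 0 0.899" --pt "-0.005 0.239 0.005 0.868 0 0.899" --pt "-0.005 0.239 0.005 0.868 0 0.899" --pt "-0.005 0.239 0.005 0.868 0 0.899" --pt "-0.005 0.239 0.005 0.868 0 0.899" --pt "-0.005 0.239 0.005 0.868 0 0.899" --pt "0 0 0 0 0 0" --pt "0 0 0 0 0 0"

```text
time_s: 11.97
position: [623.6, -133.6, 166.2]
eef_rot: [0.906, -0.197, -0.366, -0.079]
force: [7.3, -2.9, -8.3]
width: 0.7
```

```bash
python3 - <<'E'
from h import *
import cv2
from cell import viewer
A=info()
def ang(w,T):
    w["world_from_camera"]=T@w["hand_eye"]; P=cloud(w); g=w["color"]
    # tool-frame lateral bias of hand-eye: fingers at +1.7
    w2=dict(w); w2["world_from_camera"]=w["hand_eye"].copy(); w2["world_from_camera"][1,3]-=1.7
    Q=cloud(w2)@T[:3,:3].T+T[:3,3]
    return Q,w["depth"]>0
w=viewer.read_camera("wrist"); np.savez("wrist4.npz",**w); Q,ok=ang(w,A)
hub=np.array([524.5,-85])
m=ok&(abs(Q[...,2]-124)<3)&(np.hypot(Q[...,0]-hub[0],Q[...,1]-hub[1])>160)&(np.hypot(Q[...,0]-hub[0],Q[...,1]-hub[1])<215)
c=cv2.minEnclosingCircle(Q[m][:,:2].astype(np.float32)); d=np.array(c[0])-hub
print("cam now",c,m.sum(),"ang",np.degrees(np.arctan2(d[1],d[0])).round(2),np.hypot(*d))
# same for before (wrist3, pose at t 7.87)
w3=load("wrist3"); T3=M(Rt(180-49.93,.71),[633.5,-85.9,138.5]); Q,ok=ang(w3,T3)
m=ok&(abs(Q[...,2]-124)<3)&(np.hypot(Q[...,0]-hub[0],Q[...,1]-hub[1])>160)&(np.hypot(Q[...,0]-hub[0],Q[...,1]-hub[1])<215)
c=cv2.minEnclosingCircle(Q[m][:,:2].astype(np.float32)); d=np.array(c[0])-hub
print("cam before",c,m.sum(),"ang",np.degrees(np.arctan2(d[1],d[0])).round(2),np.hypot(*d))
s=viewer.read_camera("top")
cv2.imwrite("pics/c4.png",np.vstack([cv2.resize(w["color"][130:330,200:450],(500,400),interpolation=cv2.INTER_CUBIC),cv2.resize(s["color"][140:220,310:430],(500,190))]))
E
```

```text
t 11.97 p [ 623.6 -133.6  166.2] a 46.08 psi -24.46 F [ 7.25 -2.89 -8.34] w 0.7 q [0.382, 0.922, -0.376, 1.072, 0.031, 1.913, -1.966]
cam now ((695.06005859375, -167.13381958007812), 21.375648498535156) 5345 ang -25.71 189.30583167540365
cam before ((712.4449462890625, -85.04574584960938), 21.2412052154541) 5897 ang -0.01 187.94495185633835
```

View pics/c4.png

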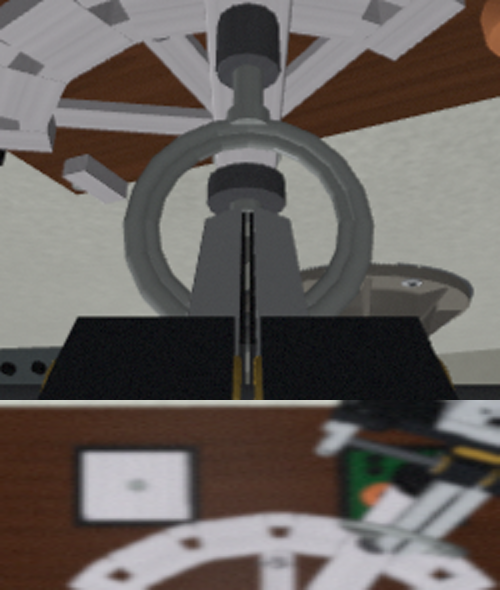

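>>> apply_moves --pt "0 -0.06 0 0 0 0" --pt "0 -0.06 0 0 0 0" --pt "0 0 0 0 0 0" --pt "0.104 0 0.108 0 0 0" --pt "0.104 0 0.108 0 0 0" --pt "0.104 0 0.108 0 0 0" --pt "0 0 0 0 0 0" --pt "0 0 0 0 0 0"

```text
time_s: 12.73
position: [624.3, -132.0, 161.6]
eef_rot: [0.906, -0.196, -0.366, -0.079]
force: [6.7, -4.0, -8.5]
width: 0.6
```

>>> apply_moves --pt "0.07 0 0.072 0 0 0" --pt "0.07 0 0.072 0 0 0" --pt "0 0 0 0 0 0" --pt "0 0 0 0 0 0"

```text
time_s: 13.07
position: [624.3, -132.0, 159.6]
eef_rot: [0.906, -0.196, -0.366, -0.079]
force: [6.9, -4.0, -7.4]
width: 0.7
```

```bash
python3 - <<'E'
from h import *
A=info(); d=A[:2,3]-[524.5,-85]; print(np.degrees(np.arctan2(d[1],d[0])),np.hypot(*d))
E
```

```text
t 13.07 p [ 624.3 -132.   159.6] a 46.09 psi -24.41 F [ 6.89 -4.04 -7.37] w 0.7 q [0.38, 0.928, -0.377, 1.075, 0.032, 1.904, -1.965]
-25.205786868876693 110.30882245785888
```

>>> apply_moves --pt "0.07 0 0.072 0 0 0" --pt "0.07 0 0.072 0 0 0" --pt "0.07 0 0.072 0 0 0" --pt "0.07 0 0.072 0 0 0" --pt "0 0 0 0 0 0" --pt "0 0 0 0 0 0"

```text
time_s: 13.57
position: [624.3, -132.0, 155.7]
eef_rot: [0.906, -0.196, -0.366, -0.079]
force: [7.6, -3.4, -7.6]
width: 0.7
```

>>> apply_moves --pt "0.07 0 0.072 0 0 0" --pt "0.07 0 0.072 0 0 0" --pt "0.07 0 0.072 0 0 0" --pt "0.07 0 0.072 0 0 0" --pt "0 0 0 0 0 0" --pt "0 0 0 0 0 0"

```text
time_s: 14.07
position: [624.3, -132.0, 151.7]
eef_rot: [0.906, -0.196, -0.366, -0.079]
force: [7.1, -3.5, -7.3]
width: 0.4
```

```bash
python3 - <<'E'
from h import *
A=info(); d=A[:2,3]-[524.5,-85]; print(np.degrees(np.arctan2(d[1],d[0])),np.hypot(*d))
E
```

```text
t 14.07 p [ 624.3 -132.   151.7] a 46.09 psi -24.41 F [ 7.12 -3.52 -7.31] w 0.4 q [0.38, 0.935, -0.376, 1.08, 0.035, 1.893, -1.964]
-25.206087494259776 110.3141137874126
```

>>> apply_moves --pt "0.07 0 0.072 0 0 0" --pt "0.07 0 0.072 0 0 0" --pt "0 0 0 0 0 0" --pt "0 0 0 0 0 0"

```text
time_s: 14.4
position: [624.2, -131.9, 150.2]
eef_rot: [0.906, -0.196, -0.366, -0.079]
force: [5.0, -3.5, -3.5]
width: 0.3
```

>>> apply_moves --pt "0.07 0 0.072 0 0 0" --pt "0.07 0 0.072 0 0 0" --pt "0 0 0 0 0 0" --pt "0 0 0 0 0 0"

```text
time_s: 14.73
position: [623.8, -131.0, 148.0]
eef_rot: [0.906, -0.195, -0.367, -0.079]
force: [1.0, -0.5, -0.1]
width: 0.8
```

>>> apply_moves --pt "0.07 0 0.072 0 0 0" --pt "0.07 0 0.072 0 0 0" --pt "0 0 0 0 0 0" --pt "0 0 0 0 0 0"

```text
time_s: 15.07
position: [624.0, -130.6, 145.6]
eef_rot: [0.906, -0.195, -0.366, -0.079]
force: [-0.3, 0.1, -0.4]
width: 0.5
```

>>> apply_moves --pt "0.07 0 0.072 0 0 0" --pt "0.07 0 0.072 0 0 0" --pt "0.07 0 0.072 0 0 0" --pt "0.07 0 0.072 0 0 0" --pt "0 0 0 0 0 0" --pt "0 0 0 0 0 0"

```text
time_s: 15.57
position: [624.1, -130.7, 141.6]
eef_rot: [0.906, -0.195, -0.366, -0.079]
force: [-1.1, 0.7, -0.3]
width: 0.7
```

```bash
cat > chk.py <<'E'
from h import *
import cv2
from scipy.optimize import least_squares
hub=np.array([524.5,-85])
def chk(w,T,psi):
    he=w["hand_eye"].copy(); he[1,3]-=1.7; d=dict(w); d["world_from_camera"]=T@he; P=cloud(d)
    e=np.array([np.cos(np.radians(psi)),np.sin(np.radians(psi))]); n=np.array([-e[1],e[0]])
    q=P[...,:2]-hub; u=q@e; v=q@n; z=P[...,2]; ok=d["depth"]>0
    m=ok&(abs(u-120)<6)&(abs(v)<45)&(z>125)&(z<215)&(np.hypot(v,z-150)>24); V,Z=v[m],z[m]; V=V;
    t=Z>170
    print("ring v",V.min().round(1),V.max().round(1),"topz 99%",np.percentile(Z,99).round(1),"n",m.sum())
    c=ok&(abs(z-124)<3)&(u>160)&(u<215)&(abs(v)<40); k=cv2.minEnclosingCircle(P[c][:,:2].astype(np.float32)); dd=np.array(k[0])-hub
    print("camera ang",np.degrees(np.arctan2(dd[1],dd[0])).round(2),"r",np.hypot(*dd).round(1))
E
python3 - <<'E'
from chk import *
from cell import viewer
w3=load("wrist3"); chk(w3,M(Rt(180-49.93,.71),[633.5,-85.9,138.5]),.65)
chk(load("wrist4"),M(Rt(180-46.08,-24.46),[623.6,-133.6,166.2]),-25.1)
A=info(); w=viewer.read_camera("wrist"); np.savez("wrist5.npz",**w); chk(w,A,-24.35)
B=M(Rt(130,-24.35),A[:3,3]-Rt(130,-24.35)[:,2]*45+[0,0,-1]); print(row(A,B,10))
E
```

```text
ring v -38.0 33.9 topz 99% 167.4 n 3013
camera ang -0.01 r 187.9
ring v -38.4 33.3 topz 99% 193.0 n 3067
camera ang -25.7 r 189.3
t 15.57 p [ 624.1 -130.7  141.6] a 45.99 psi -24.28 F [-1.07  0.7  -0.32] w 0.7 q [0.379, 0.944, -0.376, 1.085, 0.038, 1.88, -1.961]
ring v -38.3 33.7 topz 99% 169.0 n 3109
camera ang -25.05 r 189.2
[-0.011, 0.0, -0.442, 0.005, 0.401, 0.005]
```

>>> apply_moves --pt "0 0 -0.44 0 0.4 0" --pt "0 0 -0.44 0 0.4 0" --pt "0 0 -0.44 0 0.4 0" --pt "0 0 -0.44 0 0.4 0" --pt "0 0 -0.44 0 0.4 0" --pt "0 0 -0.44 0 0.4 0" --pt "0 0 -0.44 0 0.4 0" --pt "0 0 -0.44 0 0.4 0" --pt "0 0 -0.44 0 0.4 0" --pt "0 0 -0.44 0 0.4 0" --pt "0 0 0 0 0 0" --pt "0 0 0 0 0 0"

```text
time_s: 16.62
position: [651.2, -142.9, 174.5]
eef_rot: [0.919, -0.198, -0.334, -0.072]
force: [-0.2, -0.0, -1.4]
width: 0.2
```

```bash
python3 - <<'E'
from chk import *
A=info(); e=Rt(90,-24.35)
u=(A[:2,3]-hub)@np.array([np.cos(np.radians(24.35)),-np.sin(np.radians(24.35))]);print("u",u)
B=M(Rt(125,-24.35),A[:3,3]+[14,-6,100]); r=row(A,B,9); print(r,steps(A,r,9)[1])
E
```

```text
t 16.62 p [ 651.2 -142.9  174.5] a 50.03 psi -24.28 F [-0.21 -0.02 -1.4 ] w 0.2 q [0.371, 0.921, -0.372, 1.016, 0.052, 1.903, -1.957]
u 139.27685983322152
[-0.547, -0.003, -0.982, 0.004, 0.552, 0.006] [[653.0, -144.0, 185.0], [655.0, -145.0, 197.0], [657.0, -145.0, 208.0], [658.0, -146.0, 219.0], [660.0, -147.0, 230.0], [661.0, -147.0, 241.0], [663.0, -148.0, 252.0], [664.0, -148.0, 263.0], [665.0, -149.0, 274.0]]
```

>>> apply_moves --pt "-0.55 0 -0.98 0 0.55 0" --pt "-0.55 0 -0.98 0 0.55 0" --pt "-0.55 0 -0.98 0 0.55 0" --pt "-0.55 0 -0.98 0 0.55 0" --pt "-0.55 0 -0.98 0 0.55 0" --pt "0 0 0 0 0 0" --pt "0 0 0 0 0 0"

```text
time_s: 17.2
position: [659.9, -146.7, 230.7]
eef_rot: [0.927, -0.199, -0.311, -0.067]
force: [0.0, -0.2, 0.6]
width: 0.2
```

```bash
python3 - <<'E'
from chk import *
from cell import viewer
chk(load("wrist2"),M(Rt(180-54.27,.6),[672.3,-84.2,226.5]),.65)
A=info(); w=viewer.read_camera("wrist"); chk(w,A,-24.35)
cv2.imwrite("pics/c6.png",w["color"])
E
```

```text
ring v -39.0 33.2 topz 99% 187.8 n 2167
camera ang -0.25 r 188.2
t 17.2 p [ 659.9 -146.7  230.7] a 52.86 psi -24.28 F [ 0.03 -0.18  0.55] w 0.2 q [0.367, 0.867, -0.373, 0.974, 0.051, 1.949, -1.961]
ring v -38.6 33.2 topz 99% 186.0 n 2098
camera ang -24.99 r 189.3
```

View pics/c6.png

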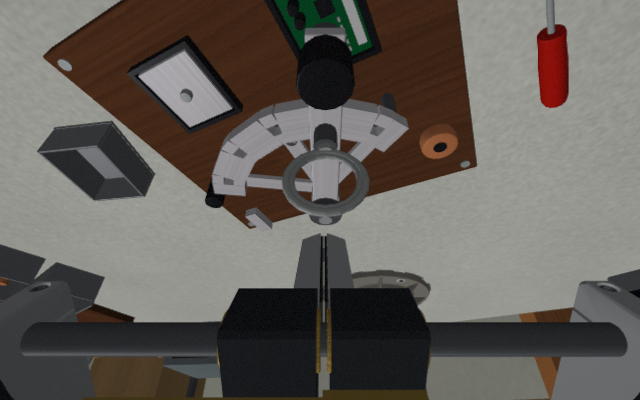

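The ring is at its home height (top 186.0 mm against 187.8 before and 186.5 nominal). The camera angle has changed by about −25°, and the board, plate and loose things look undisturbed. Handing in.

```bash
python3 -c "
from h import *
info()
from cell import ctrl
print(ctrl.job_done())"
```

```text
t 17.25 p [ 659.5 -146.7  229.8] a 52.77 psi -24.28 F [-0.07 -0.09  0.29] w 0.6 q [0.367, 0.868, -0.372, 0.975, 0.051, 1.949, -1.961]
the job is handed in; nothing more can be done
None
```

The camera arm now stands one hole over, above the nest with the green board, and the pin has dropped home in that hole. I handed the job in at 17.3 s, with the robot clear of everything.

- **What I did:** I put the shut fingertips through the pull ring from the camera side, tilted about 46°, because the arm could not reach the ring from the robot side. I lifted the pin about 15 mm, swung the arm 25° clockwise, let the ring down and withdrew. While lifting, the vertical force stayed around 6–8.6 N. A radial force of up to about 8 N built up during the swing, because the tilted finger wedged lightly against the ring.
- **Last checks:** The camera angle went from about −0.1° to −25.0°. The ring top measured 186.0 mm, against 187.8 mm before and 186.5 mm nominal, so the pin is home to within the 2 mm calibration. The force fell to zero before I withdrew. The last wrist picture shows the cover plate and loose things where they were; the board is only partly in view, behind the camera.
- **One disagreement:** The swing first ran about 0.7° too far. I moved back 1.2 mm before lowering, and the pin went in without catching.

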